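# Clear the mirror and set the shower dial to its rear marker

## Task

A hand mirror is clamped across the shower's temperature dial. Lift the sprung clamp arm until it stays open by itself, take the mirror off its rests and set it down (not dropped) lying flat, face up, inside the tilt-out bin, then turn the dial wheel until the pointer on its far rim lines up with the little marker fin on the scale behind it. Leave the fin, the bottle, brush, scoop and pill box as they are, and leave the clamp open.

Things in the scene. Friction and masses are not known exactly. Their poses are not given: they have to be found in the camera images.
- mixer: White and steel mixer fixed on the shelf; origin at the centre of its underside, z up, own x to its rear (away from the robot at yaw 0), y to its left. Base 100 x 290 mm. The dial stands over the origin; two rest posts, 32 (x) by 30 (y) mm, tops 155 mm high, at y = +103 and -103 mm; behind the left post a hinge tower (x +-20, y 118 to 154 mm, 186 mm high) for the clamp arm
- wheel_hub (a point): point on the dial's axis at the top face of the fixed scale disc (104 mm diameter, 12 mm thick), 85 mm above the shelf, right over the mixer's origin; its z is the turning axis, leaning 30 degrees from vertical towards the mixer's -x (towards the robot); its x turns with the wheel and points to the pointer
- wheel (a joint): angle of the dial wheel (rad): 0 with the pointer exactly at the rear (mixer +x), positive anticlockwise seen from above; stops at +-1.3; stays where left (friction about 0.06 N m). Plain steel cylinder, 60 mm diameter, from 3 to 34 mm above wheel_hub along the axis; to be gripped across its diameter, tool along the axis, once the mirror above it is gone
- pointer_tip (a point): tip of the pointer, a white plastic bar 4 mm wide sticking out from the wheel's rim to 40 mm from the axis, between 4 and 9 mm above the scale disc; this point lies 41 mm from the axis, 7 mm above the disc, and turns with the wheel; a white line on the wheel's top face runs from the centre towards it
- marker_edge (a point): inner edge of the marker, a small white clip over the scale disc's rim at the rear: a fin on the disc 5 mm wide, 10 mm high, 42 to 55 mm from the axis, with a 9 mm wide tongue down the rim to 56 mm. This point lies 41 mm from the axis, 7 mm above the disc, and meets pointer_tip when they line up. It starts 0.45 to 1.45 rad anticlockwise (from above) of the pointer; it can be pushed out of place
- clamp (a joint): angle of the sprung clamp arm (rad): 0 pressing on the mirror's handle end, grows as the arm lifts, stop at 1.75. Its spring pushes it shut below 0.95 and pushes it open (and holds it there) above; lifting takes about 3 N at the bar
- clamp_hinge (a point): hinge axis of the clamp arm, on the mixer at x 0, y +138 mm, 175 mm high; the hinge axis runs along the mixer's x
- clamp_bar (a point): grip point on the clamp arm's round cross-bar (10 mm diameter, parallel to the hinge, free from 9 to 60 mm out on the arm's -x side); on the bar's centre line, 42 mm from the arm's middle plane; closed, it is 65 mm from the hinge towards the dial and 20 mm above it. Arm 18 mm wide. Pinch the bar from above, across it, and carry it along the arc; it turns in the fingers
- mirror: steel hand mirror, 210 mm long, flat across the posts, handle end under the clamp on the left post; origin at mid-length on its underside, z up, long axis y: handle 18 mm wide, 12 thick, from y = -28 to +105 mm; round glass, 80 mm diameter, 8 thick, centred at y = -65 mm. About 0.18 kg, centre of mass near y = -20 mm; grip the handle across at about y = -5 mm
- bin: the tilt-out bin at the shelf's lip, already out: white open box fixed on the shelf, left or right, outside 135 mm (x) by 262 mm (y) by 45 mm high, walls and floor 5 mm; origin at the centre of its underside, z up
- caddy: flat white tray fixed on the shelf on the other side, 135 by 262 mm, 6 mm thick, end ridges 18 mm high; holds the pill box and scoop
- pillbox: bystander: clear plastic pill box 45 by 90 by 24 mm, origin at the centre of its underside
- scoop: bystander: blue plastic scoop, cup 60 by 70 by 35 mm with handle to +y reaching 88 mm, origin under the cup's centre
- bottle: bystander: lilac capped bottle 60 mm diameter, 170 mm high, origin at the centre of its underside
- brush: bystander: bamboo foot brush 190 mm long, 42 mm wide, 30 mm high, bristles down, lying along its x, origin at the centre of its underside
Things that resemble listed ones, but are neither listed nor needed, are in the scene too. There is more than one size of the mirror; the job needs the largest.

How it is judged:
On the way, in this order (a step that is already met when the one before it is completed fails the run):
1. the clamp arm stays open by itself, untouched (value of joint clamp above 1.3 rad and contact force between the fingers and clamp below 0.1 N), for 0.2 s.
2. the mirror is inside the bin within 25 mm of its floor while still held (set down, not dropped) (z of mirror in the frame of bin below 0.03 m and x of mirror in the frame of bin between -0.05 and 0.05 m and y of mirror in the frame of bin between -0.06 and 0.06 m and contact force between the fingers and mirror above 0.5 N), for 0.04 s.
3. the pointer stands within 4 mm of the marker (distance between pointer_tip and marker_edge below 0.004 m), for 0.2 s.
At the end, for the whole second after the job is handed in: Clamp arm open (over 1.3 rad); mirror at rest, face up and flat (within 0.12 rad) on the bin's floor; pointer tip within 4 mm of the marker's edge, wheel at rest (value of joint clamp above 1.3 rad and distance between pointer_tip and marker_edge below 0.004 m and velocity of joint wheel between -0.05 and 0.05 rad/s and z of mirror in the frame of bin below 0.012 m and x of mirror in the frame of bin between -0.05 and 0.05 m and y of mirror in the frame of bin between -0.06 and 0.06 m and angle between mirror's own z axis and vertical below 0.12 rad and linear speed of mirror below 0.02 m/s); the robot touches nothing.
It fails at once if the marker fin is pushed more than 4 mm (distance of marker_edge from where it was at the start of the episode above 0.004 m).
It fails at once if a bystander (bottle, brush, scoop, pill box) is moved more than 30 mm (distance of any of bottle, brush, scoop, pillbox from where it was at the start of the episode above 0.03 m).
It also fails if it takes over 70 s, if anything falls off the work surface, if the arm or the gripper's body presses on something with over 40 N, if the wrist force passes 120 N, or if a joint passes its speed limit or range.

## Robot

A 6-joint arm with a two-finger parallel gripper is mounted at the origin on the work surface. World frame = base frame: x ahead of the robot, y to its left, z up, the work surface at z = 0. Lengths are in m, angles in rad, forces in N, time in s.
With the tool pointing down it reaches from about 0.375 to 0.925 m from the base axis. Payload 5.7 kg.
Tool frame: the origin (TCP) lies midway between the tips of the shut fingers; the grasp point (between the pads) lies 19 mm behind it; z points along the fingers, y is the line along which they close (so a half turn about z gives the same grasp; the last joint's range is limited). The gripper opens to 88 mm and grips with 3 to 60 N. Pads are 20 mm wide; open, the fingers measure 115 mm over their backs; the gripper's body (75 mm by 178 mm) begins 61 mm behind the grasp point.
Start: joints at [-1.316, 0.359, 1.51, -0, 1.272, -0.115], TCP at [0.217, -0.559, 0.223] pointing down, gripper open.
Joint ranges: [-2.97, 2.97], [-1.01, 2.36], [0.21, 2.38], [-0.96, 4.11], [0.2, 2.71], [-2.98, 2.98]. Speed limits (rad/s): [2.39, 2.39, 3.14, 3.14, 3.14, 3.14].

## Interface

Orientations are given as [roll, pitch, yaw] about the fixed x, y, z axes, in that order (R = Rz(yaw) Ry(pitch) Rx(roll)).
In Python, from bench import manip, camera gives the robot as it stands. The module is installed in compiled form; this text tells all that it offers.
- The arm moves only by the tool apply_moves, never from a script. Its argument "deltas" is a list of rows, each a list of 7 numbers: the turn, a rotation vector about the tool's x, y, z as a fraction of full scale, then the shift along the tool's x, y, z as a fraction of full scale, then the gripper command: -1 is shut, 1 is fully open, values between are in proportion. In form: [[wx, wy, wz, x, y, z, hand], ...]. A call has 1 to 8 rows; each row shifts and turns the commanded pose from where the row before left it, along the tool's axes as they then stand; what a row does not reach is not made up. Full scale, the value 1, is 0.025 m for a shift and 0.1 rad for a turn. A row lasts 1/8 s, in which the tool goes at most 62.5 mm and 10.7 degrees, less where a joint would pass 70% of its speed; a pose out of reach is approached as far as the arm can. A call with a number of a shift or a turn outside -1 to 1 is refused whole. A call with a gripper value outside its range is refused whole. The fingers move at their own pace and stop on an object; the grip force is fixed at half the most. Time passes only in rows, so rows that do not move let the fingers close. It gives the time, the measured TCP pose, the force, the opening and the grip force at its end, in the units of the state.
- manip.get_state(): the state, without advancing time (a new reading comes with each control period).
- camera(name): name is "side" or "top"; returns a dict with "color" (420x560x3 uint8, red, green, blue), "fx", "fy", "cx", "cy" (pixels), "eye" and "attitude" of the camera in the world. Camera axes: x right, y up, looking along -z (the intrinsics and any distortion apply to the point x, -y, -z); pixel columns grow to the right and rows downward; lengths in m; the calibration is good to about 2 mm. A picture is of the moment at which its call begins. There is no depth.
- manip.sign_off(): hands the job in; it is judged then, once.
The state is a dict: "time_s": time; "joint_positions": joint angles; "joint_velocities": joint speeds; "tau": joint torques, N m; "tcp_pos": TCP position; "orientation": TCP orientation; "ft_force": force on the tool from outside, world axes, zero at the start; "ft_torque": the same for the moment, N m; "width": opening from 0.0 (shut) to 1.0 (fully open); "grasp_force": force on a finger pad.
Only numpy, scipy, OpenCV 4.12 (cv2) and the standard library are available. Lean on these libraries where they do the work, as an engineer would, in place of code of your own. Each camera call takes 0.05 s, during which the arm holds its last target. There are 200 camera calls.

## Working session

There is one attempt and no reset: what is moved stays moved. The work goes in short steps, Python scripts to look and compute and a tool call to move; the robot and the scene stay as the last step left them, time stands still between calls to the robot, and variables do not carry over. Pictures are saved under pics/ and viewed, at most 10 in all, crops included, and the job is handed in when it is done.

Besides the shell and the picture viewer there is one more tool, called after "Emit:" as name(argument=value, ...) on one line, values as JSON. apply_moves: Moves the arm, as the interface text tells. Its arguments: {"type":"object","properties":{"deltas":{"type":"array"}},"required":["deltas"]}

```bash
mkdir -p pics; cat > h.py <<'E'
import numpy as np, cv2
from bench import manip, camera
from scipy.spatial.transform import Rotation as R
def snap(n):
    c=camera(n); return c
def save(c,f,box=None,s=1):
    im=c["color"][...,::-1]
    if box: im=im[box[1]:box[3],box[0]:box[2]]
    cv2.imwrite("pics/"+f,cv2.resize(im,None,fx=s,fy=s,interpolation=cv2.INTER_CUBIC))
E
python3 - <<'E'
from h import *
for n in("top","side"):
    c=snap(n); save(c,n+"0.png",s=1.4); print(n,{k:v for k,v in c.items() if k!="color"})
    np.save(n+"0.npy",c["color"])
print(manip.get_state())
E
```

```text
top {'fx': 449.8367868713601, 'fy': 449.8367868713601, 'cx': 277.6997900471132, 'cy': 206.74040489862253, 'eye': array([ 0.49386307, -0.01427341,  1.16572169]), 'attitude': array([ 1.24124531e-01, -1.03420892e-03, -1.59794150e+00])}
side {'fx': 426.32770240504885, 'fy': 426.32770240504885, 'cx': 281.0239072297496, 'cy': 213.4010191533234, 'eye': array([0.40528742, 0.82580954, 0.92484373]), 'attitude': array([ 0.83790901, -0.01927396, -2.876132  ])}
{'time_s': 0.1, 'joint_positions': array([-1.31610545e+00,  3.59392042e-01,  1.51129360e+00, -8.18532712e-06,
        1.27244072e+00, -1.15105858e-01]), 'joint_velocities': array([-0.00161549, -0.00215392, -0.00363567,  0.0005557 , -0.0021008 ,
        0.00053023]), 'tau': array([-1.56752329e-03, -5.16356134e+01, -2.71406293e+01,  6.75147283e-02,
        2.75879132e-02, -2.02746764e-05]), 'tcp_pos': array([ 0.21669457, -0.55887808,  0.22192964]), 'orientation': array([-3.14006819e+00, -1.68381241e-04,  3.69799022e-01]), 'ft_force': array([-0.71347255, -0.20617085, -0.4244773 ]), 'ft_torque': array([ 0.10086387, -0.02600052,  0.02919265]), 'grasp_force': 0.0, 'width': 0.9978398567598256}
```

View pics/top0.png

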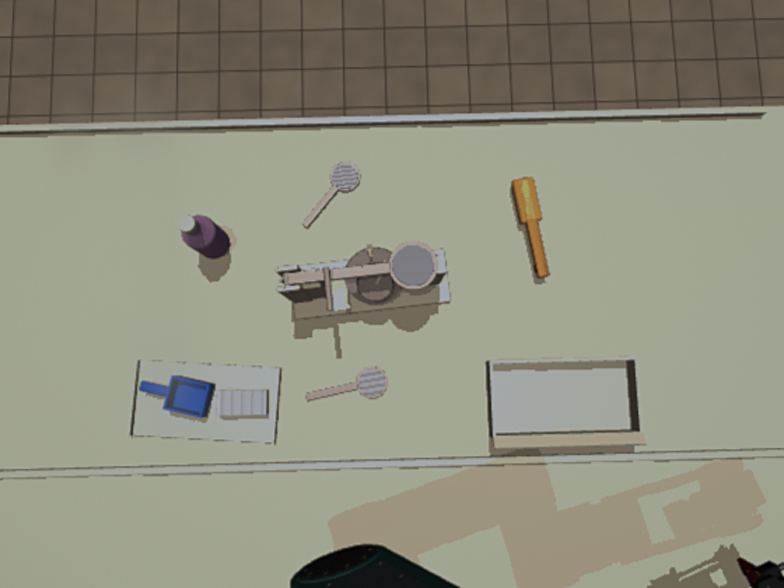

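View pics/side0.png

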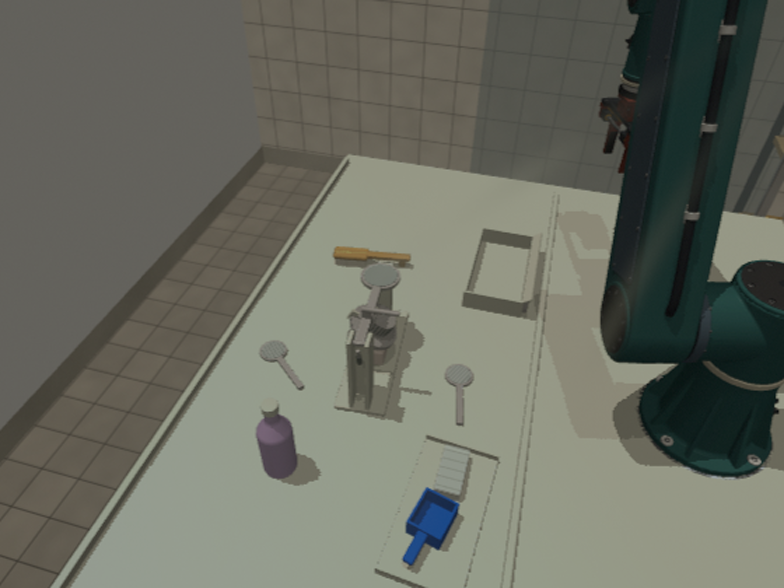

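The top view shows the bin at about (403,285) raw pixels, with the caddy on the left. Three things could be taken for the mirror: the one across the mixer with its glass at top px (412,265)/1.4, a small one at (345,177)/1.4, and another small one at (372,382)/1.4. I choose the one on the mixer, since it is the largest and is clamped, and will check it in a crop.

```bash
cat >> h.py <<'E'
def rays(c,px):
    px=np.atleast_2d(px).astype(float)
    d=np.c_[(px[:,0]-c["cx"])/c["fx"],-(px[:,1]-c["cy"])/c["fy"],-np.ones(len(px))]
    return np.array(c["eye"]),R.from_euler("xyz",c["attitude"]).apply(d)
def onz(c,px,z):
    e,d=rays(c,px); return e+d*((z-e[2])/d[:,2])[:,None]
def proj(c,P):
    q=R.from_euler("xyz",c["attitude"]).inv().apply(np.atleast_2d(P)-c["eye"])
    return np.c_[c["cx"]-c["fx"]*q[:,0]/q[:,2],c["cy"]+c["fy"]*q[:,1]/q[:,2]]
def tri(c1,p1,c2,p2):
    e1,d1=rays(c1,p1); e2,d2=rays(c2,p2); out=[]
    for a,b in zip(d1,d2):
        s=np.linalg.lstsq(np.c_[a,-b],e2-e1,rcond=None)[0]
        u,v=e1+s[0]*a,e2+s[1]*b; out.append(np.r_[(u+v)/2,np.linalg.norm(u-v)])
    return np.array(out)
E
python3 - <<'E'
from h import *
t,s=snap("top"),snap("side")
print(np.abs(t["color"].astype(int)-np.load("top0.npy")).max())
a=cv2.resize(t["color"][165:235,190:330],None,fx=5.7,fy=5.7,interpolation=cv2.INTER_CUBIC)[:399]
b=cv2.resize(s["color"][180:300,225:305],None,fx=5,fy=5,interpolation=cv2.INTER_CUBIC)
cv2.imwrite("pics/c1.png",a[...,::-1]); cv2.imwrite("pics/c2.png",b[...,::-1])
# bin corners outer (raw px) at top rim, coarse guess
print(onz(t,np.array([[487,361],[634,358],[639,430],[487,437]])/1.4,0.045).round(3))
E
```

```text
31
[[ 0.501 -0.189  0.045]
 [ 0.5   -0.45   0.045]
 [ 0.375 -0.449  0.045]
 [ 0.37  -0.183  0.045]]
```

View pics/c1.png

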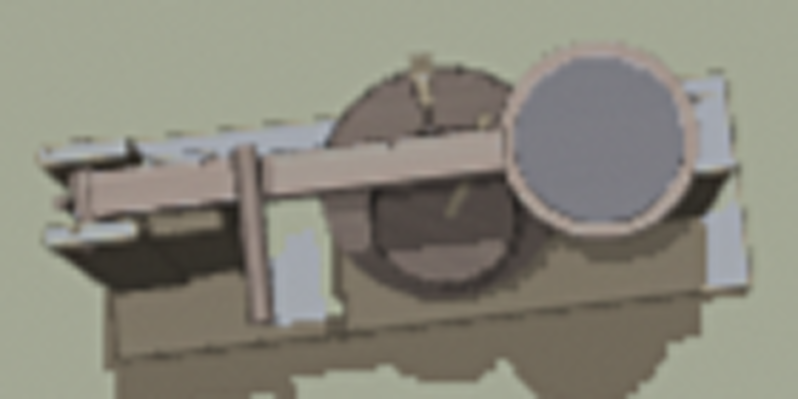

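View pics/c2.png

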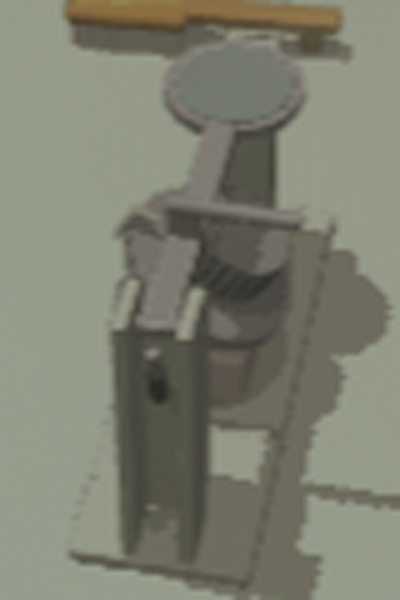

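```bash
python3 - <<'E'
from h import *
t,s=snap("top"),snap("side")
T=lambda u:np.array([190,165])+np.array(u)/5.7
S=lambda u:np.array([225,180])+np.array(u)/5
# fit glass by colour in top
nm=["glass","barfree","barinner"]
tp=T([[601,139],[260,314],[246,155]]); sp=S([[233,84],[302,217],[172,205]])
for n,r in zip(nm,tri(t,tp,s,sp)): print(n,r.round(4))
g=onz(t,tp[:1],.163)[0]; print("glass@.163",g.round(4), "side",onz(s,sp[:1],.163)[0].round(4))
print("bar@.195",onz(t,tp[1:],.195).round(4), onz(s,sp[1:],.195).round(4))
# handle centreline between glass and bar, top surface z .167
hl=onz(t,T([[500,149],[280,177]]),.167); print("handle",hl.round(4))
print("handle yaw", np.arctan2(-(hl[1]-hl[0])[0],(hl[1]-hl[0])[1]))
bc=onz(t,T([[115,358],[747,290],[718,70]]),.012); print("base",bc.round(4), np.linalg.norm(bc[1]-bc[0]))
d=bc[0]-bc[1]; print("base yaw",np.arctan2(-d[0],d[1]))
# prediction from mixer pose
yaw=np.arctan2(-d[0],d[1]); Rz=R.from_euler("z",yaw).as_matrix()
O=bc[:2].mean(0)+Rz@[.05,0,0]; O[2]=0; print("O from base",O.round(4),yaw)
for P in([0,-.168+.0,.163],[-.051-.009,.073,.195],[0,.073,.195]):
    w=O+Rz@np.array(P); print(w.round(3),(proj(t,w)-[190,165])*5.7,(proj(s,w)-[225,180])*5)
# bin edges
m=cv2.cvtColor(t["color"],cv2.COLOR_RGB2HSV); print(m[285,400],m[220,330])
E
```

```text
glass [ 6.582e-01 -6.000e-02  1.580e-01  2.000e-04]
barfree [0.5862 0.073  0.1955 0.0041]
barinner [6.503e-01 7.820e-02 1.909e-01 2.000e-04]
glass@.163 [ 0.6573 -0.0598  0.163 ] side [ 0.6566 -0.0543  0.163 ]
bar@.195 [[0.5882 0.0734 0.195 ]
 [0.6495 0.0778 0.195 ]] [[0.5842 0.0724 0.195 ]
 [0.649  0.0824 0.195 ]]
handle [[ 0.6537 -0.0197  0.167 ]
 [ 0.6449  0.0672  0.167 ]]
handle yaw 0.10112893108794205
base [[ 0.5879  0.1555  0.012 ]
 [ 0.611  -0.1305  0.012 ]
 [ 0.7124 -0.1212  0.012 ]] 0.286927513626215
base yaw 0.08054908118021979
O from base [0.6493 0.0166 0.    ] 0.08054908118021979
[ 0.663 -0.151  0.163] [[830.21517565 119.16630796]] [[268.42120555 -18.18575322]]
[0.584 0.084 0.195] [[230.91385886 326.97895998]] [[297.02007014 233.27183718]]
[0.643 0.089 0.195] [[216.08513352 171.63871853]] [[178.58602901 216.30408603]]
[ 60   6 166] [ 38  29 168]
```

```bash
python3 - <<'E'
from h import *
t,s=snap("top"),snap("side")
T=lambda u:np.array([190,165])+np.array(u)/5.7
S=lambda u:np.array([225,180])+np.array(u)/5
print("tower top L",onz(t,T([[40,155],[45,240],[130,145],[133,228]]),.186).round(4))
print("tower side",onz(s,S([[118,330],[187,332],[135,280],[205,290]]),.186).round(4))
print("base side",onz(s,S([[70,555],[248,582],[335,225]]),.010).round(4))
print("disc",onz(t,T([[451,185],[328,160]]),.085).round(4))
yaw=.095;Rz=R.from_euler("z",yaw).as_matrix()
def gb(O):
  for n,P in dict(glassL=[0,-.105,.163],bar=[-.060,.073,.195],baseBL=[-.05,.145,.01],baseBR=[-.05,-.145,.01],baseTR=[.05,-.145,.01],baseTL=[.05,.145,.01],tFL=[-.02,.154,.186],tBL=[.02,.154,.186],tFR=[-.02,.118,.186],hub=[0,0,.085]).items():
    w=np.array(O)+Rz@np.array(P); print(n,((proj(t,w)-[190,165])*5.7).round()[0],((proj(s,w)-[225,180])*5).round()[0])
gb([.6505,.010,0])
E
```

```text
tower top L [[0.6531 0.1582 0.186 ]
 [0.62   0.1565 0.186 ]
 [0.6561 0.1234 0.186 ]
 [0.6237 0.1226 0.186 ]]
tower side [[0.6506 0.1638 0.186 ]
 [0.6187 0.1558 0.186 ]
 [0.6533 0.1295 0.186 ]
 [0.6185 0.1265 0.186 ]]
base side [[ 0.6813  0.1699  0.01  ]
 [ 0.5854  0.1607  0.01  ]
 [ 0.608  -0.1173  0.01  ]]
disc [[0.6519 0.0011 0.085 ]
 [0.6641 0.0533 0.085 ]]
glassL [688. 129.] [246.  40.]
bar [251. 326.] [300. 223.]
baseBL [129. 360.] [251. 565.]
baseBR [765. 282.] [333. 200.]
baseTR [736.  67.] [178. 180.]
baseTL [106. 143.] [ 68. 537.]
tFL [ 32. 251.] [189. 341.]
tBL [ 22. 149.] [107. 330.]
tFR [125. 239.] [204. 288.]
hub [430. 189.] [211. 263.]
```

The crops confirm the choice: the largest mirror lies across the posts, with its glass at top px (295,189) and its handle under the clamp arm. The cross-bar runs from top px (233,192) to (236,220). The fin is at the rear, about (264,180), and the pointer is to its right, about (275,186). The mixer sits at about (0.651, 0.005) with yaw 0.09, and the bar grip point is about (0.600, 0.074, 0.194).

Emit:
apply_moves(deltas=[[0,0,0.94,0,0,-1,-0.1],[0,0,0.93,0,0,-1,-0.1],[0,0,0.93,0,0,-1.0,-0.1],[0,0,0,0.73,-0.99,0,-0.1],[0,0,0,0.73,-0.99,0,-0.1],[0,0,0,0.73,-0.99,0,-0.1],[0,0,0,0.73,-0.99,0,-0.1],[0,0,0,0.73,-0.99,0,-0.1]])

```text
time_s: 1.4
tcp_pos: [0.297, -0.4271, 0.2977]
orientation: [3.142, -0.0, 0.09]
ft_force: [1.1, -0.1, 0.5]
width: 0.451
grasp_force: 0.0
```

Emit:
apply_moves(deltas=[[0,0,0,0.73,-0.99,0,-0.1],[0,0,0,0.73,-0.99,0,-0.1],[0,0,0,0.73,-0.99,0,-0.1],[0,0,0,0.73,-0.99,0,-0.1],[0,0,0,0.73,-0.99,0,-0.1],[0,0,0,0.73,-0.99,0,-0.1],[0,0,0,0.73,-0.99,0,-0.1],[0,0,0,0.73,-0.99,0,-0.1]])

```text
time_s: 2.4
tcp_pos: [0.4247, -0.2168, 0.2978]
orientation: [3.141, -0.0, 0.09]
ft_force: [0.5, 0.0, 0.1]
width: 0.448
grasp_force: 0.0
```

Emit:
apply_moves(deltas=[[0,0,0,0.73,-0.99,0,-0.1],[0,0,0,0.73,-0.99,0,-0.1],[0,0,0,0.73,-0.99,0,-0.1],[0,0,0,0.73,-0.99,0,-0.1],[0,0,0,0.73,-0.99,0,-0.1],[0,0,0,0.73,-0.99,0,-0.1],[0,0,0,0.73,-0.99,0,-0.1],[0,0,0,0.73,-0.99,0,-0.1]])

```text
time_s: 3.4
tcp_pos: [0.5524, -0.0065, 0.2977]
orientation: [-3.142, -0.0, 0.09]
ft_force: [-0.5, -0.4, 0.9]
width: 0.449
grasp_force: 0.0
```

Emit:
apply_moves(deltas=[[0,0,0,0.73,-1,0,-0.1],[0,0,0,0.73,-1,0,-0.1],[0,0,0,0.73,-1,0,-0.1],[0,0,0,0,0,1,-0.1],[0,0,0,0,0,1,-0.1],[0,0,0,0,0,0,-0.1]])

```text
time_s: 4.15
tcp_pos: [0.5981, 0.0723, 0.2458]
orientation: [-3.141, 0.004, 0.09]
ft_force: [-0.8, -0.2, 0.1]
width: 0.452
grasp_force: 0.0
```

```bash
python3 - <<'E'
from h import *
t,s=snap("top"),snap("side"); print(manip.get_state()["tcp_pos"])
a=cv2.resize(t["color"][150:240,180:280],None,fx=4,fy=4,interpolation=cv2.INTER_CUBIC)
b=cv2.resize(s["color"][150:250,220:320],None,fx=4,fy=4,interpolation=cv2.INTER_CUBIC)
o=np.zeros((400,800,3),np.uint8); o[:360,:400]=a; o[:,400:]=b
cv2.imwrite("pics/d1.png",o[...,::-1])
P=manip.get_state()["tcp_pos"]; print((proj(t,P)-[180,150])*4,(proj(s,P)-[220,150])*4+[400,0])
for z in(.195,): 
  B=[.600,.074,z]; print((proj(t,B)-[180,150])*4,(proj(s,B)-[220,150])*4+[400,0])
E
```

```text
[0.59994445 0.07218578 0.24824147]
[[214.88224241 247.77852849]] [[638.8626208  224.22728768]]
[[220.9568621 258.7920497]] [[636.54143477 290.34287644]]
```

View pics/d1.png

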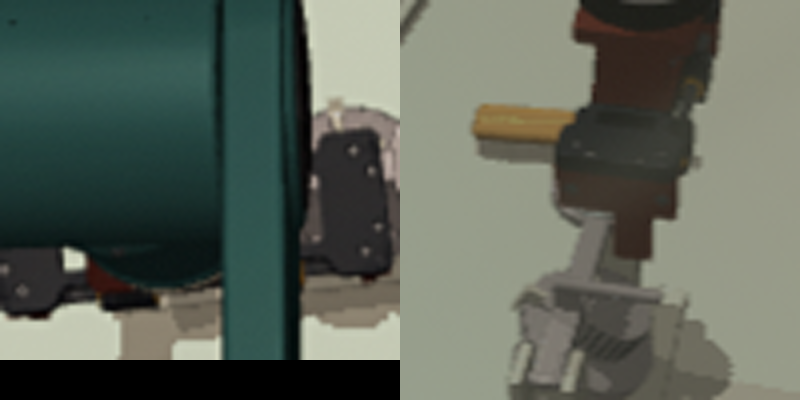

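The left half shows the arm hiding the bar. In the right half the fingers stand over the bar (grip point about (636,290)), so I descend and pinch.

Emit:
apply_moves(deltas=[[0,0,0,0,-0.07,1,-0.1],[0,0,0,0,0,1,-0.1],[0,0,0,0,0,0.8,-0.1],[0,0,0,0,0,0,-0.1],[0,0,0,0,0,0,-1],[0,0,0,0,0,0,-1],[0,0,0,0,0,0,-1],[0,0,0,0,0,0,-1]])

```text
time_s: 5.25
tcp_pos: [0.6, 0.0737, 0.1784]
orientation: [3.141, -0.001, 0.09]
ft_force: [-0.2, -1.0, 3.7]
width: 0.105
grasp_force: 30.0
```

Emit:
apply_moves(deltas=[[0,0,0,0,-0.21,-0.5,-1],[0,0,0,0,-0.3,-0.45,-1],[0,0,0,0,-0.39,-0.38,-1],[0,0,0,0,-0.46,-0.3,-1],[0,0,0,0,-0.5,-0.2,-1],[0,0,0,0,-0.54,-0.09,-1],[0,0,0,0,-0.54,0.02,-1],[0,0,0,0,-0.53,0.12,-1]])

```text
time_s: 6.25
tcp_pos: [0.5925, 0.1608, 0.223]
orientation: [3.141, -0.002, 0.09]
ft_force: [2.5, 0.2, 0.9]
width: 0.102
grasp_force: 30.0
```

Still held, now at about 1.6 rad. I release and lift clear.

Emit:
apply_moves(deltas=[[0,0,0,0,0,0,-1],[0,0,0,0,0,0,0],[0,0,0,0,0,0,0],[0,0,0,0,0,0,0],[0,0,0,0,0,-1,0],[0,0,0,0,0,-1,0],[0,0,0,0,0,-1,0],[0,0,0,0,0,-1,0]])

```text
time_s: 7.25
tcp_pos: [0.5914, 0.1595, 0.3228]
orientation: [3.141, 0.001, 0.089]
ft_force: [0.2, 0.1, -0.8]
width: 0.497
grasp_force: 0.0
```

Emit:
apply_moves(deltas=[[0,0,-0.98,0,0,0,0],[0,0,-0.98,0,0,0,0],[0,0,-0.98,0,0,0,0],[0,0,-0.98,0,0,0,0],[0,0,-0.98,0,0,0,0],[0,0,-0.98,0,0,0,0],[0,0,-0.98,0,0,0,0],[0,0,-0.98,0,0,0,0]])

```text
time_s: 8.25
tcp_pos: [0.5915, 0.1595, 0.322]
orientation: [-3.141, 0.001, 0.876]
ft_force: [-0.0, 0.4, -0.1]
width: 0.501
grasp_force: 0.0
```

Emit:
apply_moves(deltas=[[0,0,-0.98,0,0,0,0],[0,0,-0.98,0,0,0,0],[0,0,-0.98,0,0,0,0],[0,0,-0.98,0,0,0,0],[0,0,-0.98,0,0,0,0],[0,0,-0.98,0,0,0,0],[0,0,-0.98,0,0,0,0],[0,0,-0.98,0,0,0,0]])

```text
time_s: 9.25
tcp_pos: [0.5915, 0.1595, 0.322]
orientation: [-3.141, 0.001, 1.66]
ft_force: [0.1, -0.4, 0.4]
width: 0.499
grasp_force: 0.0
```

```bash
python3 - <<'E'
from h import *
t,s=snap("top"),snap("side"); print(manip.get_state()["tcp_pos"],manip.get_state()["orientation"],manip.get_state()["joint_positions"].round(2))
a=cv2.resize(t["color"][140:240,180:330],None,fx=2.66,fy=2.66,interpolation=cv2.INTER_CUBIC)
b=cv2.resize(s["color"][150:300,210:310],None,fx=4,fy=4,interpolation=cv2.INTER_CUBIC)
o=np.zeros((600,800,3),np.uint8); o[:a.shape[0],:a.shape[1]]=a; o[:,400:]=b
cv2.imwrite("pics/d2.png",o[...,::-1])
E
```

```text
[0.59154992 0.15963022 0.32202355] [-3.14080660e+00  6.59099348e-04  1.65792130e+00] [ 0.15  0.31  1.34 -0.    1.49  0.06]
```

View pics/d2.png

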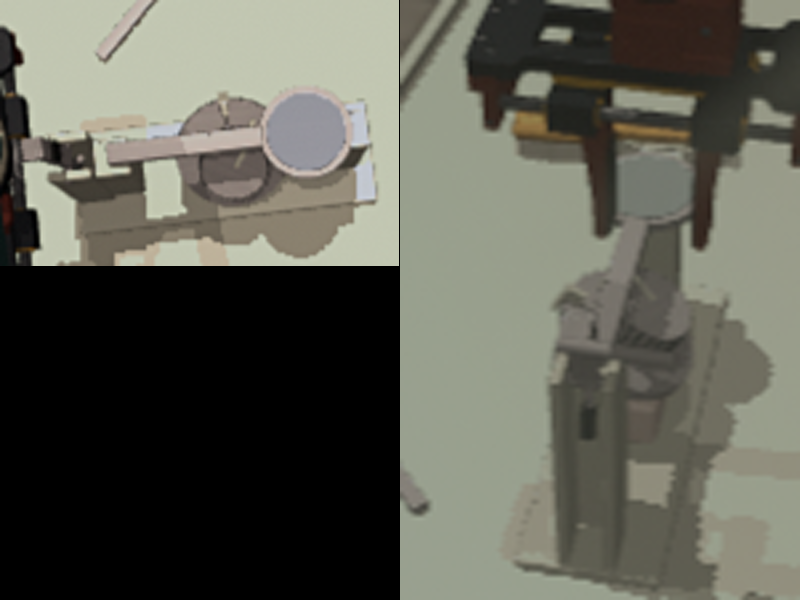

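The clamp arm now stands upright and open (arm at top-crop (60,150)). The mirror's handle end is at (108,153) and its glass is at (305,130).

```bash
python3 - <<'E'
from h import *
t=snap("top"); s=manip.get_state()
f=lambda u:np.array([180,140])+np.array(u)/2.66
he=onz(t,f([[108,153]]),.167)[0]; gl=onz(t,f([[305,131]]),.163)[0]
d=(he-gl)[:2]; print(he,gl,np.linalg.norm(d),"yaw",np.arctan2(-d[0],d[1]))
# glass centroid by colour: bluish grey
im=t["color"][150:225,270:325].astype(int); m=((im[...,2]-im[...,0])>3)&(im.sum(2)<480)&(im.sum(2)>280)
n,l,st,ce=cv2.connectedComponentsWithStats(m.astype(np.uint8)); i=1+st[1:,4].argmax(); print(st[i],ce[i]+[270,150], onz(t,[ce[i]+[270,150]],.163))
# bin: white-ish mask
hsv=cv2.cvtColor(t["color"],cv2.COLOR_RGB2HSV); roi=hsv[245:325,335:470]; m=(roi[...,1]<16)&(roi[...,2]>120)
n,l,st,ce=cv2.connectedComponentsWithStats(m.astype(np.uint8)); i=1+st[1:,4].argmax()
c=cv2.findContours((l==i).astype(np.uint8),cv2.RETR_EXTERNAL,cv2.CHAIN_APPROX_NONE)[0][0]
b=cv2.minAreaRect(c); bp=cv2.boxPoints(b)+[335,245]; print(st[i],bp, onz(t,bp,.005).round(4), onz(t,bp,.005).mean(0))
print(s["tcp_pos"])
E
```

```text
[0.64269027 0.10876205 0.167     ] [ 0.65763874 -0.05806153  0.163     ] 0.16749198172267135 yaw 0.08936779432783286
[ 11  26  29  28 639] [294.7543036  189.21752739] [[ 0.657703   -0.05827283  0.163     ]]
[  14   10  102   57 4426] [[348.97006893 257.40149117]
 [449.81796265 252.35910225]
 [452.50374603 306.07482147]
 [351.65585327 311.11721039]] [[ 0.5028 -0.1986  0.005 ]
 [ 0.5086 -0.4582  0.005 ]
 [ 0.3733 -0.4549  0.005 ]
 [ 0.3678 -0.1991  0.005 ]] [ 0.43811382 -0.32767554  0.005     ]
[0.5915876  0.15975821 0.32205594]
```

Emit:
apply_moves(deltas=[[0,0,0,-0.93,0.267,0,0],[0,0,0,-0.93,0.267,0,0],[0,0,0,-0.93,0.267,0,0],[0,0,0,-0.93,0.267,0,0],[0,0,0,-0.93,0.267,0,0],[0,0,0,-0.93,0.267,0,0],[0,0,0,-0.93,0.267,0,0],[0,0,0,0,0,0.9,0]])

```text
time_s: 10.4
tcp_pos: [0.6548, -0.0005, 0.3011]
orientation: [3.137, 0.001, 1.656]
ft_force: [-0.5, 0.0, -0.4]
width: 0.497
grasp_force: 0.0
```

Emit:
apply_moves(deltas=[[0,0,0,0,0,1,0],[0,0,0,0,0,1,0],[0,0,0,0,0,1,0],[0,0,0,0,0,1,0],[0,0,0,0,0,1,0],[0,0,0,0,0,0.4,0],[0,0,0,0,0,0,0],[0,0,0,0,0,0,0]])

```text
time_s: 11.4
tcp_pos: [0.6534, 0.0021, 0.1658]
orientation: [3.14, 0.0, 1.658]
ft_force: [-0.0, 0.4, 0.1]
width: 0.499
grasp_force: 0.0
```

Emit:
apply_moves(deltas=[[0,0,0,0,-0.04,0.47,0],[0,0,0,0,0,0,0],[0,0,0,0,0,0,-1],[0,0,0,0,0,0,-1],[0,0,0,0,0,0,-1],[0,0,0,0,0,0,-1]])

```text
time_s: 12.15
tcp_pos: [0.6517, 0.0022, 0.1531]
orientation: [3.141, -0.0, 1.658]
ft_force: [0.3, 0.1, 0.2]
width: 0.203
grasp_force: 30.0
```

Emit:
apply_moves(deltas=[[0,0,0,0,0,-0.4,-1],[0,0,0,0,0,-0.8,-1],[0,0,0,0,0,-1,-1],[0,0,0,0,0,-1,-1],[0,0,0,0,0,-1,-1],[0,0,0.44,0,0,-0.8,-1],[0,0,0.44,0,0,0,-1],[0,0,0,0,0,0,-1]])

```text
time_s: 13.15
tcp_pos: [0.6513, 0.0022, 0.2785]
orientation: [3.141, -0.0, 1.57]
ft_force: [-0.3, 0.2, -2.4]
width: 0.207
grasp_force: 30.0
```

Emit:
apply_moves(deltas=[[0,0,0,-0.929,-0.612,0,-1],[0,0,0,-0.929,-0.612,0,-1],[0,0,0,-0.929,-0.612,0,-1],[0,0,0,-0.929,-0.612,0,-1],[0,0,0,-0.929,-0.612,0,-1],[0,0,0,-0.929,-0.612,0,-1],[0,0,0,-0.929,-0.612,0,-1],[0,0,0,-0.929,-0.612,0,-1]])

```text
time_s: 14.15
tcp_pos: [0.5279, -0.184, 0.2776]
orientation: [-3.141, -0.001, 1.571]
ft_force: [0.4, -0.5, -2.3]
width: 0.203
grasp_force: 30.0
```

Emit:
apply_moves(deltas=[[0,0,0,-0.929,-0.612,0,-1],[0,0,0,-0.929,-0.612,0,-1],[0,0,0,-0.929,-0.612,0,-1],[0,0,0,-0.929,-0.612,0,-1],[0,0,0,-0.929,-0.612,0,-1],[0,0,0,-0.929,-0.612,0,-1],[0,0,0,0,0,1,-1],[0,0,0,0,0,1,-1]])

```text
time_s: 15.15
tcp_pos: [0.4366, -0.3231, 0.2274]
orientation: [3.141, -0.0, 1.57]
ft_force: [-0.3, 0.5, -1.8]
width: 0.2
grasp_force: 30.0
```

Emit:
apply_moves(deltas=[[0,0,0,0,0,1,-1],[0,0,0,0,0,1,-1],[0,0,0,0,0,1,-1],[0,0,0,0,0,1,-1],[0,0,0,0,0,0.4,-1],[0,0,0,0,0,0,-1]])

```text
time_s: 15.9
tcp_pos: [0.4366, -0.3224, 0.1175]
orientation: [-3.14, -0.001, 1.57]
ft_force: [-0.3, 0.2, -2.0]
width: 0.2
grasp_force: 30.0
```

```bash
python3 - <<'E'
from h import *
t,s=snap("top"),snap("side"); P=manip.get_state()["tcp_pos"]; print(P)
a=cv2.resize(t["color"][240:330,335:470],None,fx=2.9,fy=2.9,interpolation=cv2.INTER_CUBIC)
b=cv2.resize(s["color"][150:250,310:410],None,fx=4,fy=4,interpolation=cv2.INTER_CUBIC)
w=cv2.resize(t["color"][160:230,225:325],None,fx=3.9,fy=3.9,interpolation=cv2.INTER_CUBIC)
o=np.zeros((560,800,3),np.uint8); o[:261,:391]=a[:261,:391]; o[:400,400:]=b; o[270:270+w.shape[0],:390]=w[:,:390]
cv2.imwrite("pics/d3.png",o[...,::-1])
E
```

```text
[ 0.43745478 -0.32316611  0.11867511]
```

View pics/d3.png

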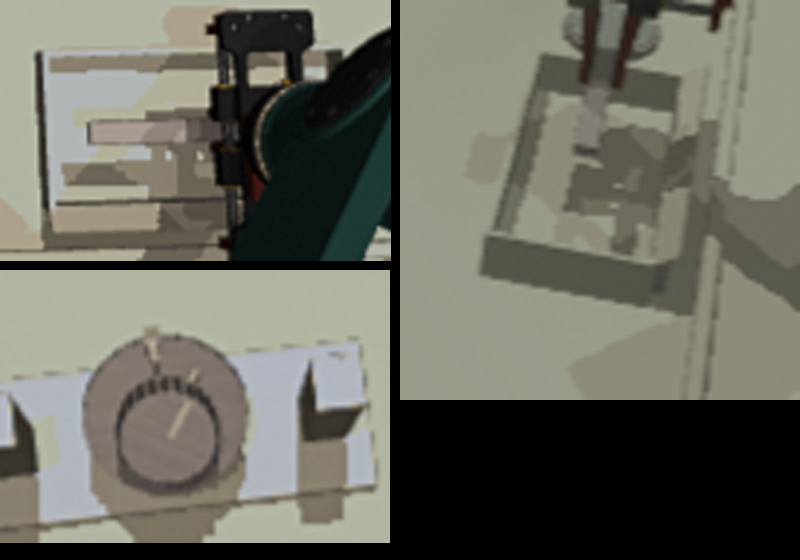

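The handle end is 21 mm inside the bin's left wall and the mirror is centred. The lower-left crop shows the wheel clear, with its pointer to the right (clockwise) of the fin. I lower the mirror.

Emit:
apply_moves(deltas=[[0,0,0,0,0,1,-1],[0,0,0,0,0,1,-1],[0,0,0,0,0,1,-1],[0,0,0,0,0,0.8,-1],[0,0,0,0,0,0.4,-1],[0,0,0,0,0,0.16,-1],[0,0,0,0,0,0,-1],[0,0,0,0,0,0,-1]])

```text
time_s: 17.0
tcp_pos: [0.4374, -0.3231, 0.0096]
orientation: [3.141, 0.001, 1.57]
ft_force: [-0.6, 0.8, -1.9]
width: 0.201
grasp_force: 30.0
```

Emit:
apply_moves(deltas=[[0,0,0,0,0,0.08,-1],[0,0,0,0,0,0.06,-1],[0,0,0,0,0,0,-1],[0,0,0,0,0,0,-1]])

```text
time_s: 17.5
tcp_pos: [0.437, -0.3228, 0.0054]
orientation: [3.142, 0.0, 1.57]
ft_force: [0.4, 0.5, -1.0]
width: 0.2
grasp_force: 30.3
```

Emit:
apply_moves(deltas=[[0,0,0,0,0,0,-0.4],[0,0,0,0,0,0,-0.2],[0,0,0,0,0,0,-0.1],[0,0,0,0,0,-0.5,-0.1],[0,0,0,0,0,-1,-0.1],[0,0,0,0,0,-1,-0.1],[0,0,0,0,0,-1,-0.1],[0,0,0,0,0,-1,-0.1]])

```text
time_s: 18.5
tcp_pos: [0.437, -0.3227, 0.1196]
orientation: [3.141, 0.0, 1.57]
ft_force: [0.0, -0.0, -0.1]
width: 0.45
grasp_force: 0.0
```

```bash
python3 - <<'E'
from h import *
t,s=snap("top"),snap("side"); q=manip.get_state(); print(q["tcp_pos"],q["joint_positions"].round(2))
a=cv2.resize(t["color"][170:225,245:300],None,fx=10,fy=10,interpolation=cv2.INTER_CUBIC)
b=cv2.resize(s["color"][150:250,305:405],None,fx=2.5,fy=2.5,interpolation=cv2.INTER_CUBIC)
c=cv2.resize(s["color"][205:265,245:305],None,fx=4,fy=4,interpolation=cv2.INTER_CUBIC)
o=np.zeros((550,800,3),np.uint8); o[:,:550]=a; o[:250,550:]=b; o[260:500,555:795]=c
cv2.imwrite("pics/d4.png",o[...,::-1])
E
```

```text
[ 0.43860301 -0.32420912  0.12116244] [-0.76  0.39  1.75  0.    1.   -0.76]
```

View pics/d4.png

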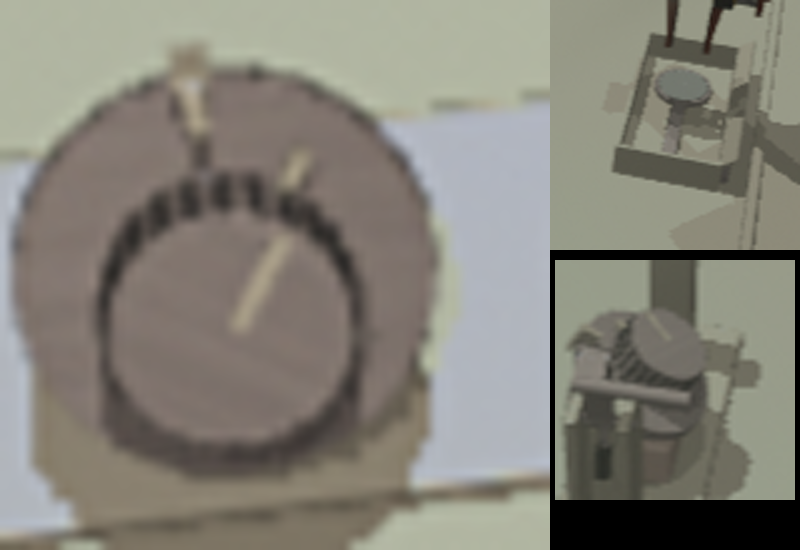

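Upper right: the mirror lies in the bin, face up. In the main crop the fin runs from (190,50) to (203,140), the pointer tip is at (302,155), the wheel's top centre is at about (231,328) and its white line runs (240,330) to (288,240). The clamp is still open.

```bash
cat >> h.py <<'E'
YAW=.09
Rm=R.from_euler("z",YAW)*R.from_euler("y",-np.pi/6)   # disc frame: z = axis leaning to -x
AX=Rm.apply([0,0,1])
def onplane(c,px,H,h):
    e,d=rays(c,px); p0=H+h*AX; P=e+d*(((p0-e)@AX)/(d@AX))[:,None]
    return Rm.inv().apply(P-H)
E
python3 - <<'E'
from h import *
t=snap("top")
f=lambda u:np.array([245,170])+(np.array(u)+.5)/10-.5
C=onz(t,f([[231,328]]),.1144)[0]; H=C-.034*AX; print("H",H.round(4))
D=onz(t,f([[226,275]]),.085)[0]; print("disc ctr rough",D.round(4))
e=lambda u,h:[(r[:2]*1000).round(1).tolist()+[round(float(np.hypot(*r[:2])*1000),1),round(float(np.arctan2(r[1],r[0])),3)] for r in onplane(t,f(u),H,h)]
print("wheel top L,R,T",e([[106,325],[357,325],[231,213],[231,441]],.034))
print("disc L,R,T",e([[14,250],[438,260],[228,65]],.0))
print("line",e([[240,330],[288,240]],.034)); print("pointer tip",e([[303,153]],.007),e([[303,153]],.009))
print("fin",e([[188,85],[195,100],[200,125],[203,140],[203,160]],.010),e([[188,50],[203,165]],.0))
E
```

```text
H [0.653 0.006 0.085]
disc ctr rough [0.653  0.0059 0.085 ]
wheel top L,R,T [[4.4, 29.1, 29.5, 1.42], [-3.0, -29.6, 29.8, -1.67], [28.8, -3.2, 29.0, -0.11], [-28.9, 3.2, 29.1, 3.032]]
disc L,R,T [[12.9, 50.0, 51.6, 1.319], [-2.5, -51.7, 51.8, -1.618], [53.4, -6.5, 53.8, -0.121]]
line [[-0.8, -2.1, 2.2, -1.93], [20.4, -15.7, 25.8, -0.654]]
pointer tip [[31.6, -21.8, 38.4, -0.604]] [[32.4, -21.8, 39.0, -0.593]]
fin [[53.0, 3.4, 53.1, 0.065], [49.1, 2.2, 49.2, 0.045], [42.7, 1.8, 42.8, 0.041], [38.9, 1.5, 38.9, 0.038], [33.9, 2.0, 33.9, 0.06]] [[58.3, 2.5, 58.3, 0.044], [29.0, 2.3, 29.0, 0.078]]
```

Emit:
apply_moves(deltas=[[0,0,0,0.985,0.357,-0.42,-0.1],[0,0,0,0.985,0.357,-0.42,-0.1],[0,0,0,0.985,0.357,-0.42,-0.1],[0,0,0,0.985,0.357,-0.42,-0.1],[0,0,0,0.985,0.357,-0.42,1],[0,0,0,0.985,0.357,-0.42,1],[0,0,0,0.985,0.357,-0.42,1],[0,0,0,0.985,0.357,-0.42,1]])

```text
time_s: 19.65
tcp_pos: [0.5081, -0.1247, 0.2012]
orientation: [-3.14, -0.001, 1.57]
ft_force: [0.1, -0.3, 0.0]
width: 0.863
grasp_force: 0.0
```

Emit:
apply_moves(deltas=[[0,0,0,0.985,0.357,-0.42,1],[0,0,0,0.985,0.357,-0.42,1],[0,0,0,0.985,0.357,-0.42,1],[0,0,0,0.985,0.357,-0.42,1],[0,0,0,0.985,0.357,-0.42,1],[0,0,0,0,0,0,1]])

```text
time_s: 20.4
tcp_pos: [0.5537, -0.0015, 0.2541]
orientation: [3.142, -0.0, 1.572]
ft_force: [0.5, -0.6, -0.7]
width: 1.004
grasp_force: 0.0
```

```bash
cat >> h.py <<'E'
H=np.array([.653,.006,.085])
def plan(h,phi):
    q=manip.get_state(); Rc=R.from_euler("xyz",q["orientation"]); Rt=Rm*R.from_euler("z",phi)*R.from_euler("x",np.pi)
    rv=(Rc.inv()*Rt).as_rotvec(); d=H+h*AX-q["tcp_pos"]
    print("tcp",q["tcp_pos"].round(4),"rot u",(rv/.1).round(3),"shift u in final frame",(Rt.inv().apply(d)/.025).round(3),"now",(Rc.inv().apply(d)/.025).round(3),"w",round(q["width"],3),q["joint_positions"].round(2))
E
python3 -c "
from h import *
plan(.2,2.82);plan(.014,2.82)"
```

```text
tcp [ 0.5537 -0.0015  0.2541] rot u [ -4.714  -3.094 -13.054] shift u in final frame [-0.083 -0.034 -0.151] now [-0.06  -0.011 -0.164] w 1.004 [-0.13  0.26  1.57  0.    1.31 -0.13]
tcp [ 0.5537 -0.0015  0.2541] rot u [ -4.714  -3.094 -13.054] shift u in final frame [-0.083 -0.034  7.289] now [0.267 3.694 6.279] w 1.004 [-0.13  0.26  1.57  0.    1.31 -0.13]
```

Emit:
apply_moves(deltas=[[-0.337,-0.221,-0.932,0,0,0,1],[-0.337,-0.221,-0.932,0,0,0,1],[-0.337,-0.221,-0.932,0,0,0,1],[-0.337,-0.221,-0.932,0,0,0,1],[-0.337,-0.221,-0.932,0,0,0,1],[-0.337,-0.221,-0.932,0,0,0,1],[-0.337,-0.221,-0.932,0,0,0,1]])

```text
time_s: 21.28
tcp_pos: [0.5521, -0.0036, 0.2531]
orientation: [2.97, 0.218, 2.211]
ft_force: [-0.1, 0.7, -0.3]
width: 1.0
grasp_force: 0.0
```

Emit:
apply_moves(deltas=[[-0.337,-0.221,-0.932,0,0,0,1],[-0.337,-0.221,-0.932,0,0,0,1],[-0.337,-0.221,-0.932,0,0,0,1],[-0.337,-0.221,-0.932,0,0,0,1],[-0.337,-0.221,-0.932,0,0,0,1],[-0.337,-0.221,-0.932,0,0,0,1],[-0.337,-0.221,-0.932,0,0,0,1],[0,0,0,0,0,0,1]])

```text
time_s: 22.28
tcp_pos: [0.5516, -0.0038, 0.2527]
orientation: [2.961, 0.491, 2.859]
ft_force: [-0.3, -0.0, 0.6]
width: 0.999
grasp_force: 0.0
```

```bash
python3 -c "
from h import *
plan(.014,2.82)"
```

```text
tcp [ 0.5516 -0.0038  0.2527] rot u [-0.028 -0.021 -0.055] shift u in final frame [-0.158  0.079  7.289] now [-0.173  0.1    7.289] w 0.999 [-0.25  0.03  2.    0.28  0.63 -1.77]
```

Emit:
apply_moves(deltas=[[-0.03,-0.02,-0.05,-0.16,0.08,0.5,1],[0,0,0,0,0,1,1],[0,0,0,0,0,1,1],[0,0,0,0,0,1,1],[0,0,0,0,0,1,1],[0,0,0,0,0,0.8,1],[0,0,0,0,0,0,1]])

```text
time_s: 23.15
tcp_pos: [0.6234, 0.0048, 0.1399]
orientation: [2.96, 0.494, 2.867]
ft_force: [0.1, 0.5, 0.5]
width: 0.998
grasp_force: 0.0
```

```bash
python3 -c "
from h import *
plan(.014,2.82); print(manip.get_state()['ft_force'])"
```

```text
tcp [0.6234 0.0048 0.1399] rot u [ 0.017 -0.006  0.019] shift u in final frame [ 0.052 -0.079  1.932] now [ 0.051 -0.082  1.932] w 0.998 [-0.19  0.31  2.01  0.43  0.34 -1.9 ]
[0.08163744 0.50301697 0.54910281]
```

Emit:
apply_moves(deltas=[[0,0,0,0.05,-0.08,0.4,1],[0,0,0,0,0,0.5,1],[0,0,0,0,0,0,1]])

```text
time_s: 23.52
tcp_pos: [0.6333, 0.0037, 0.121]
orientation: [2.96, 0.496, 2.866]
ft_force: [-0.4, -0.5, 0.4]
width: 0.997
grasp_force: 0.0
```

```bash
python3 -c "
from h import *
plan(.018,2.82); print(manip.get_state()['joint_positions'].round(3))"
```

```text
tcp [0.6333 0.0037 0.121 ] rot u [0.018 0.019 0.02 ] shift u in final frame [0.037 0.009 0.925] now [0.039 0.007 0.925] w 0.997 [-0.19  0.36  2.01  0.49  0.3  -1.96]
[-0.188  0.358  2.008  0.488  0.3   -1.962]
```

Emit:
apply_moves(deltas=[[0.018,0.019,0.02,0.04,0.01,0.5,1],[0,0,0,0,0,0.42,1],[0,0,0,0,0,0,1],[0,0,0,0,0,0,-1],[0,0,0,0,0,0,-1],[0,0,0,0,0,0,-1],[0,0,0,0,0,0,-1]])

```text
time_s: 24.4
tcp_pos: [0.6438, 0.0038, 0.1015]
orientation: [2.963, 0.496, 2.864]
ft_force: [-2.7, -7.1, 0.6]
width: 0.675
grasp_force: 30.0
```

```bash
python3 -c "
from h import *
plan(.018,2.82); q=manip.get_state(); print(q['ft_force'],q['grasp_force'])"
```

```text
tcp [0.6438 0.0038 0.1015] rot u [-0.018  0.021  0.004] shift u in final frame [0.023 0.049 0.04 ] now [0.023 0.049 0.04 ] w 0.675 [-0.18  0.4   2.    0.53  0.26 -2.  ]
[-2.67180194 -7.07002466  0.58755975] 30.000204741954803
```

Gripped at the 60 mm diameter. I turn it about 0.64 rad anticlockwise.

Emit:
apply_moves(deltas=[[0,0,-0.5,0,0,0,-1],[0,0,-0.9,0,0,0,-1],[0,0,-1,0,0,0,-1],[0,0,-1,0,0,0,-1],[0,0,-1,0,0,0,-1],[0,0,-1,0,0,0,-1],[0,0,-1,0,0,0,-1],[0,0,0,0,0,0,-1]])

```text
time_s: 25.4
tcp_pos: [0.6436, 0.0051, 0.1015]
orientation: [-2.962, 0.495, -2.688]
ft_force: [-2.6, -1.3, 1.9]
width: 0.676
grasp_force: 30.0
```

```bash
python3 - <<'E'
from h import *
plan(.018,2.82+.64); q=manip.get_state(); print(q['ft_force'],q['ft_torque'])
t,s=snap("top"),snap("side")
a=cv2.resize(t["color"][165:225,240:300],None,fx=8,fy=8,interpolation=cv2.INTER_CUBIC)
c=cv2.resize(s["color"][205:265,245:305],None,fx=5,fy=5,interpolation=cv2.INTER_CUBIC)
o=np.zeros((480,800,3),np.uint8); o[:,:480]=a; o[:300,490:790]=c
cv2.imwrite("pics/d5.png",o[...,::-1])
E
```

```text
tcp [0.6436 0.0051 0.1015] rot u [-0.005  0.005 -0.002] shift u in final frame [0.002 0.002 0.04 ] now [0.002 0.002 0.04 ] w 0.676 [-0.18  0.4   2.    0.54  0.26 -2.64]
[-2.64966616 -1.25258349  1.92684442] [-0.11639222  0.34122698 -0.07275994]
```

View pics/d5.png

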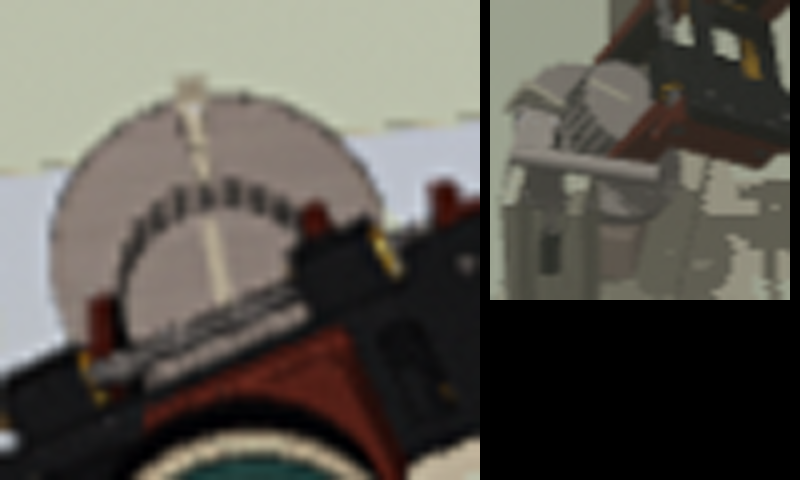

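The fin (192,115) to (203,170) and the wheel's white line (210,220) to (222,300) look collinear. I check that numerically.

```bash
python3 - <<'E'
from h import *
t=snap("top"); f=lambda u:np.array([240,165])+(np.array(u)+.5)/8-.5
def e(u,h): return [[round(float(np.hypot(*r[:2])*1000),1),round(float(np.arctan2(r[1],r[0])),3)] for r in onplane(t,f(u),H,h)]
print("line",e([[210,222],[216,262],[221,300]],.034),"fin/pointer",e([[190,110],[196,135],[201,160]],.010),e([[203,172],[205,180]],.009))
L=onplane(t,f([[210,222],[222,302]]),H,.034); d=L[0]-L[1]; print("dir",np.arctan2(d[1],d[0]))
F=onplane(t,f([[191,112],[203,172]]),H,.010); d=F[0]-F[1]; print("fin dir",np.arctan2(d[1],d[0]))
# white ridge centres per row
im=t["color"].astype(float)
for r in range(177,205):
    y=im[r,258:275].sum(1); w=y-np.median(y); w=np.clip(w-.4*w.max(),0,None); cx=(w*np.arange(258,275)).sum()/w.sum()
    print(r,round(cx,2),int(y.max()-np.median(y)),end="; ")
E
```

```text
line [[25.7, 0.059], [13.0, 0.089], [1.3, 0.899]] fin/pointer [[52.5, 0.069], [44.4, 0.062], [36.4, 0.059]] [[32.2, 0.062], [29.6, 0.057]]
dir 0.027871882614108518
fin dir 0.07354437045571974
177 258.2 144; 178 262.91 160; 179 263.63 140; 180 264.0 118; 181 264.0 97; 182 264.32 90; 183 264.56 19; 184 264.41 65; 185 264.73 93; 186 265.0 94; 187 262.99 13; 188 262.12 88; 189 258.7 126; 190 258.05 121; 191 268.02 77; 192 265.41 49; 193 265.75 95; 194 265.87 111; 195 266.22 114; 196 266.36 102; 197 266.48 93; 198 266.65 108; 199 266.86 107; 200 267.21 114; 201 267.35 113; 202 267.0 77; 203 261.43 82; 204 260.9 110;
```

Emit:
apply_moves(deltas=[[0,0,0,0,0,0,0.5],[0,0,0,0,0,0,1],[0,0,0,0,0,0,1],[0,0,0,0,0,-0.5,1],[0,0,0,0,0,-1,1],[0,0,0,0,0,-1,1],[0,0,0,0,0,-1,1],[0,0,0,0,0,-1,1]])

```text
time_s: 26.55
tcp_pos: [0.5869, 0.0, 0.2]
orientation: [-2.962, 0.495, -2.687]
ft_force: [1.3, 0.3, -0.7]
width: 1.003
grasp_force: 0.0
```

Emit:
apply_moves(deltas=[[0,0,0,0,0,-1,1],[0,0,0,0,0,-1,1],[0,0,0,0,0,-1,1],[0,0,0,0,0,-1,1],[0,0,0,0,0,0,1],[0,0,0,0,0,0,1]])

```text
time_s: 27.3
tcp_pos: [0.5377, -0.0043, 0.285]
orientation: [-2.962, 0.495, -2.687]
ft_force: [0.2, -0.9, -0.2]
width: 0.995
grasp_force: 0.0
```

```bash
python3 - <<'E'
from h import *
q=manip.get_state(); print(q['tcp_pos'],q['ft_force'],q['time_s'])
t,s=snap("top"),snap("side")
a=cv2.resize(t["color"][165:225,240:300],None,fx=7,fy=7,interpolation=cv2.INTER_CUBIC)
c=cv2.resize(s["color"][160:300,240:400],None,fx=2.3,fy=2.3,interpolation=cv2.INTER_CUBIC)
g=cv2.resize(t["color"][240:330,335:470],None,fx=2,fy=2,interpolation=cv2.INTER_CUBIC)
o=np.zeros((600,800,3),np.uint8); o[:420,:420]=a; o[:c.shape[0],430:430+c.shape[1]]=c; o[420:600,:270]=g
cv2.imwrite("pics/d6.png",o[...,::-1])
E
```

```text
[ 0.53768376 -0.0043277   0.28498312] [ 0.21111313 -0.89862363 -0.22281586] 27.3
```

View pics/d6.png

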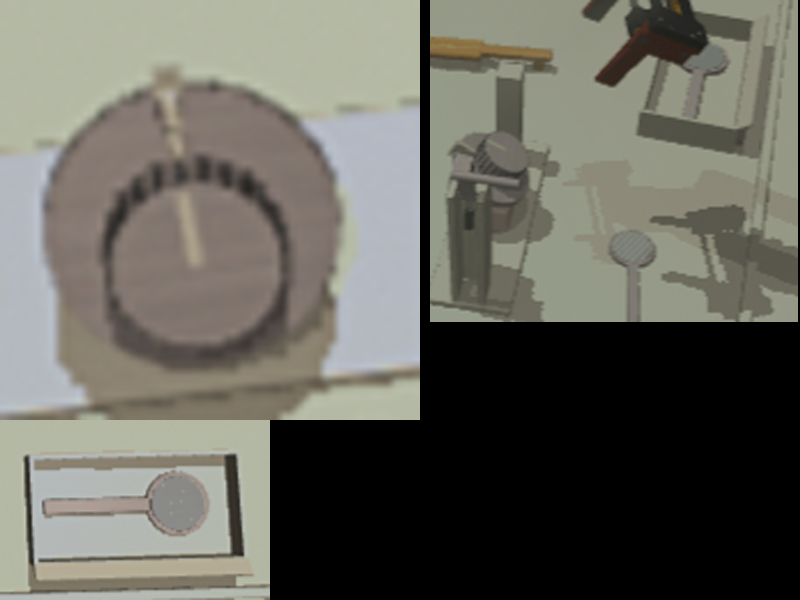

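The pointer at about (177,145) meets the fin at about (172,110), in line with the white line at (187,225). The mirror lies flat in the bin, face up, and the clamp is open. I hand in.

```bash
python3 -c "
from bench import manip
print(manip.sign_off())"
```

```text
the job is handed in; nothing more can be done
None
```

I handed the job in at about 27 s: the clamp is open, the mirror lies flat and face up in the bin, and the pointer is aligned with the fin to about 1 mm by my camera measurement; the sign-off returned no verdict.

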